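Take a socket tray out past its stop

ROBOT

A 7-joint arm with a two-finger parallel gripper is mounted at the origin on a cart in front of the work surface, level with it; the furniture and walls round the work are solid. World frame = base frame: x ahead of the robot, y to its left, z up, the work surface at z = 0. Lengths are in m, angles in rad, forces in N, time in s.
With the tool pointing down it reaches from about 0.35 to 0.9 m from the base axis. Payload 8.1 kg.
Tool frame: the origin (TCP) lies midway between the tips of the shut fingers; the grasp point (between the pads) lies arm.grasp_offset behind it (arm.grasp_offset is the distance from the TCP to the grasp point, in m); z points along the fingers, y is the line along which they close (so a half turn about z gives the same grasp; the last joint's range is limited). The gripper opens to 92 mm and grips with 3 to 60 N. Pads are 19 mm wide; open, the fingers measure 130 mm over their backs; the gripper's body (75 mm by 190 mm) begins 47 mm behind the grasp point.
Start: joints at [1.206, 0.434, 0.025, 1.573, -0.012, 1.134, -0.075], TCP at [0.162, -0.604, 0.227] pointing down, gripper open.
Joint ranges: [-2.62, 2.62], [-0.44, 2.09], [-1.27, 1.32], [0.08, 2.57], [-1.32, 4.46], [0.12, 2], [-2.74, 2.74]. Speed limits (rad/s): [2.22, 2.22, 3.01, 3.01, 3.14, 3.14, 3.14].

INTERFACE

Orientations are given as a rotation vector (axis times angle).
In Python, from cell import observe, imaging, arm gives the robot as it stands.
- The arm moves only by the tool apply_moves, never from a script. Its argument "commands" is a list of rows, each a list of 5 numbers: the opening in per cent of the stroke, from 0 (shut) to 100 (fully open), then the shift along the world's x, y, z in units of 0.06 m (1.0 is 0.06 m), then the turn about the world's z in units of 0.5 rad (1.0 is 0.5 rad). A call has 1 to 12 rows; each row shifts and turns the commanded pose from where the row before left it; what a row does not reach is not made up. A row lasts 1/8 s, in which the tool goes at most 62.5 mm and 10.7 degrees, less where a joint would pass 70% of its speed; a pose out of reach is approached as far as the arm can. A call with a number of a shift or a turn outside -1 to 1 is refused whole. A call with a gripper value outside its range is refused whole. The fingers move at their own pace and stop on an object; "newtons" is the grip in N (left out, the last holds). Time passes only in rows, so rows that do not move let the fingers close. It gives the time, the measured TCP pose, the force, the opening and the grip force at its end, in the units of the state.
- observe(): the state, without advancing time (a new reading comes with each control period).
- imaging.get_image(name): name is "scene" or "top" or "wrist"; returns (picture, depth): 384x512x3 uint8, red, green, blue; 384x512 float32, m along the optical axis (not along the pixel's ray), 0 where there is no reading.
- imaging.camera_params(name): a dict with "camera_matrix" (3x3 intrinsics, pixels), "origin" and "rotation" of the camera in the world; the wrist camera has in their place "tool_from_camera" (4x4, takes a point from camera to tool coordinates, whose origin is the TCP and whose axes are the flange's). Camera axes: x right, y up, looking along -z (the intrinsics and any distortion apply to the point x, -y, -z); pixel columns grow to the right and rows downward; lengths in m; the calibration is good to about 2 mm. A picture is of the moment at which its call begins: read the wrist's pose just before it. camera_params takes no time and is no camera call.
- arm.sign_off(): hands the job in; it is judged then, once.
The state is a dict: "clock": time; "joints": joint angles; "dq": joint speeds; "joint_efforts": joint torques, N m; "position": TCP position; "ee_rot": TCP orientation; "force": force on the tool from outside, world axes, zero at the start; "ft_torque": the same for the moment, N m; "width": opening from 0.0 (shut) to 1.0 (fully open); "gripper_force": force on a finger pad.
Only numpy, scipy, OpenCV 4.12 (cv2) and the standard library are available. Lean on these libraries where they do the work, as an engineer would, in place of code of your own. Each camera call takes 0.05 s, during which the arm holds its last target. There are 200 camera calls.

TASK

Take the red socket tray right out of the drawer unit and lay it flat in the middle of the blue bench mat. Draw it out gently until you feel its catch meet the hidden stop, keep it there while you tip it, front down and back end up, so that the catch lifts over the stop, then slide it out; never force the catch. Leave the grey tray and the tools as they are.

Things in the scene. Friction and masses are not known exactly. Their poses are not given: they have to be found in the camera images.
- tray_red: Red open tray of chrome sockets, 180 (x) x 70 (y) x 34 mm, 0.35 kg. Origin: middle of its underside; -x is its front, towards the robot. The front wall is 10 mm thick, from x -90 to -80; grip it from above, fingers before and behind it: behind it the tray is empty for 45 mm, floor 3 mm. A smooth white catch peg, 8 mm round, stands out 6 mm on either side at its back end.
- front_wall (a point): Middle of the top edge of the red tray's front wall: x -85, y 0, z 34 mm in its frame.
- rear_pegs (a point): Point midway between the red tray's two catch pegs (8 mm round): x 84, y 0, z 6 mm in its frame. They ride at z 48 mm of the unit, held down by an upper rail with 1.5 mm of play. Only when they rest against the stop (within 3 mm) are they clear of that rail: there they can rise. The stop is 7 mm high; lift them 9 to 15 mm to pass over its 6 mm thickness.
- unit: Blue-grey steel drawer unit, 178 deep (x) x 182 wide (y) x 104 mm high, fixed. Origin: middle of its open front at bench level, +x into it. Two bays, centres at y +44.5 and -44.5 mm, one tray in each, sticking out 65 to 71 mm. Inside, out of sight, each has a stop; it meets the tray's pegs when these are 45 to 95 mm inside the front, where exactly is not known and must be felt.
- mouth_bar (a point): Top of the fixed round bar, along y, across the foot of both bays on which the trays slide and tip: x 4, z 42 mm of the unit. 40 mm above it (34 mm tray, 6 mm of play) is the lintel; behind it the bay is higher, to z 100 mm. A tray tipped about this bar and drawn out along its own length passes.
- tray_grey: The same tray in grey, with small sockets, in the other bay. It stays. Origin and axes as for the red one.
- mat: Blue bench mat, 130 (x) x 220 (y) x 3 mm, flat at the front of the bench, fixed. Origin: middle of its underside.
- driver_red: Small red precision screwdriver, 154 mm, at the front edge of the bench, a bystander. Origin: middle of its underside.
- pliers: Orange side cutters, 125 mm, at the front edge of the bench, a bystander. Origin: middle of its underside.

How it is judged:
By the outcome, as a careful person would: the job done as asked, in the order asked, and still so for the second after the job is handed in, with the robot touching nothing.
It also fails if it takes over 64 s, if anything falls off the work surface, if the arm or the gripper's body presses on something with over 40 N, if the wrist force passes 120 N, or if a joint passes its speed limit or range.

## Working session

There is one attempt and no reset: what is moved stays moved. The work goes in short steps, Python scripts to look and compute and a tool call to move; the robot and the scene stay as the last step left them, time stands still between calls to the robot, and variables do not carry over. Pictures are saved under pics/ and viewed, at most 10 in all, crops included, and the job is handed in when it is done.

Besides the shell and the picture viewer there is one more tool, called after ">>>" by a JSON object that holds its "fn" and its "kwargs". apply_moves: Moves the arm, as the interface text tells. Its arguments: {"type":"object","properties":{"commands":{"type":"array"},"newtons":{"type":"number"}},"required":["commands"]}

```bash
ls; mkdir -p pics; cat > h.py <<'E'
from cell import observe, imaging, arm
import numpy as np, cv2
def grab(n):
    s=observe(); im,d=imaging.get_image(n); return im,d,imaging.camera_params(n),s
def pts(d,p,s=None):
    K=np.array(p["camera_matrix"]);h,w=d.shape
    u,v=np.meshgrid(np.arange(w),np.arange(h))
    x=(u-K[0,2])/K[0,0]*d; y=(v-K[1,2])/K[1,1]*d
    P=np.stack([x,-y,-d],-1)
    if "rotation" in p: return P@np.array(p["rotation"]).T+np.array(p["origin"])
    T=np.array(p["tool_from_camera"]); P=P@T[:3,:3].T+T[:3,3]
    return P@cv2.Rodrigues(np.array(s["ee_rot"],float))[0].T+np.array(s["position"])
E
python3 - <<'E'
from h import *
s=observe();print({k:np.round(v,3) for k,v in s.items()},arm.grasp_offset)
ims=[]
for n in("scene","top"):
    im,d,p,s=grab(n);cv2.imwrite(f"pics/{n}0.png",im[:,:,::-1]);np.savez(n+"0.npz",im=im,P=pts(d,p,s),d=d);print(p)
E
```

```text
pics
{'clock': np.float64(0.0), 'joints': array([ 1.206,  0.435,  0.025,  1.574, -0.012,  1.134, -0.075]), 'dq': array([-0.   , -0.001,  0.001,  0.001,  0.002,  0.001, -0.   ]), 'joint_efforts': array([-2.0000e-03, -6.6785e+01,  9.8400e-01, -3.1445e+01, -6.1000e-02,
        4.3000e-02,  0.0000e+00]), 'position': array([ 0.162, -0.603,  0.226]), 'ee_rot': array([-3.113, -0.41 ,  0.   ]), 'force': array([-0.323,  0.311,  0.206]), 'ft_torque': array([0.002, 0.008, 0.015]), 'gripper_force': np.float64(0.0), 'width': np.float64(1.004)} 0.0188Traceback (most recent call last):
  File "<stdin>", line 5, in <module>
  File "h.py", line 10, in pts
    if "rotation" in p: return P@np.array(p["rotation"]).T+np.array(p["origin"])
                               ~~~~~~~~~~~~~~~~~~~~~~~~~~~^~~~~~~~~~~~~~~~~~~~~~
ValueError: operands could not be broadcast together with shapes (384,512) (3,)
```

View pics/scene0.png

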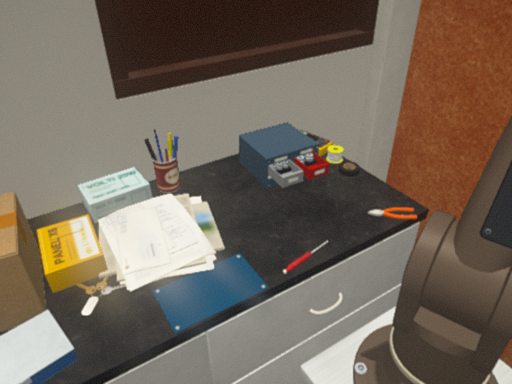

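```bash
sed -i 's/if "rotation" in p: return P@np.array(p\["rotation"\]).T/if "rotation" in p:\n        R=np.array(p["rotation"],float); R=R if R.ndim==2 else cv2.Rodrigues(R)[0]\n        return P@R.T/' h.py
python3 - <<'E'
from h import *
for n in("scene","top"):
    im,d,p,s=grab(n);cv2.imwrite(f"pics/{n}1.png",im[:,:,::-1]);P=pts(d,p,s);np.savez(n+"0.npz",im=im,P=P,d=d);print(n,p)
    hsv=cv2.cvtColor(im,cv2.COLOR_RGB2HSV);print(P[200:384:60,100:400:100].round(3).tolist())
E
```

```text
scene {'camera_matrix': array([[411.22338375,   0.        , 259.37864861],
       [  0.        , 411.22338375, 187.29568905],
       [  0.        ,   0.        ,   1.        ]]), 'origin': array([-0.18488193,  0.45108092,  0.69225043]), 'rotation': array([ 0.572681  , -1.02034625, -1.94284924])}
[[[0.778, 0.34, 0.063], [0.712, 0.089, 0.002], [0.561, -0.154, -0.003]], [[0.573, 0.398, 0.045], [0.479, 0.2, 0.016], [0.354, 0.004, 0.013]], [[0.449, 0.441, 0.0], [0.336, 0.27, 0.002], [0.337, 0.006, -0.182]], [[0.329, 0.476, -0.015], [0.336, 0.29, -0.194], [0.338, -0.011, -0.473]]]
top {'camera_matrix': array([[430.87887132,   0.        , 261.95015456],
       [  0.        , 430.87887132, 188.34702231],
       [  0.        ,   0.        ,   1.        ]]), 'origin': array([ 0.418718  , -0.03270435,  1.39722725]), 'rotation': array([ 0.09288293, -0.07413084, -1.56872347])}
[[[0.53, 0.515, -0.004], [0.528, 0.183, 0.021], [0.53, -0.14, -0.003]], [[0.336, 0.507, -0.004], [0.336, 0.183, -0.004], [0.337, -0.138, 0.001]], [[-0.018, 0.822, -0.855], [-0.015, 0.309, -0.851], [0.15, -0.136, 0.001]], [[-0.313, 0.811, -0.858], [-0.152, 0.232, -0.368], [-0.032, -0.135, -0.0]]]
```

View pics/top1.png

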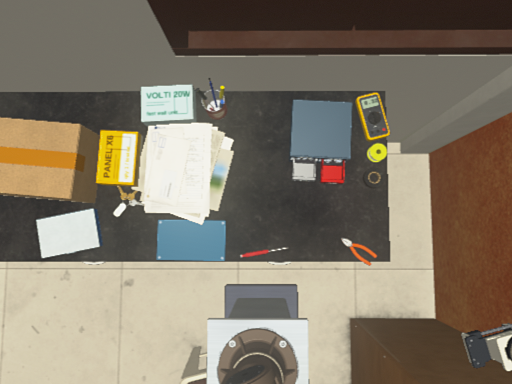

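```bash
cat >> h.py <<'E'
def rays(uv,p,z,s=None):
    K=np.array(p["camera_matrix"]);uv=np.atleast_2d(np.array(uv,float))
    D=np.stack([(uv[:,0]-K[0,2])/K[0,0],-(uv[:,1]-K[1,2])/K[1,1],-np.ones(len(uv))],-1)
    if "rotation" in p: R=cv2.Rodrigues(np.array(p["rotation"]))[0];o=np.array(p["origin"])
    else:
        T=np.array(p["tool_from_camera"]);Rt=cv2.Rodrigues(np.array(s["ee_rot"],float))[0]
        R=Rt@T[:3,:3];o=Rt@T[:3,3]+np.array(s["position"])
    D=D@R.T; return o+D*((z-o[2])/D[:,2])[:,None]
def rect(mask,p,z,s=None):
    cs,_=cv2.findContours(mask.astype(np.uint8),cv2.RETR_EXTERNAL,cv2.CHAIN_APPROX_NONE)
    c=max(cs,key=cv2.contourArea)[:,0]; w=rays(c,p,z,s)[:,:2]
    r=cv2.minAreaRect((w*1000).astype(np.float32)); return r, cv2.boundingRect(c)
E
python3 - <<'E'
from h import *
f=np.load("top0.npz");im,P=f["im"],f["P"];p=imaging.camera_params("top")
hsv=cv2.cvtColor(im,cv2.COLOR_RGB2HSV);H,S,V=[hsv[...,i].astype(int) for i in range(3)]
def box(m,a): z=np.zeros(m.shape,bool);z[a[1]:a[3],a[0]:a[2]]=1;return m&z
red=box(((H<8)|(H>172))&(S>150)&(V>80),(310,155,355,190))
blue=(H>95)&(H<115)&(S>90)
mat=box(blue,(150,212,232,268)); un=box((P[...,2]>.085),(280,90,365,165))
gr=box((P[...,2]>.06),(286,155,318,185))
print("hsv mat",hsv[240,190],"unit",hsv[130,320])
for n,m,z in(("mat",mat,.003),("unit",un,.104),("red",red,.076),("grey",gr,.076)):
    print(n,m.sum(),rect(m,p,z),P[m].mean(0).round(4),np.percentile(P[m],[5,50,95],axis=0)[:,2].round(4))
E
```

```text
hsv mat [100 101 167] unit [100  56 136]
mat 2600 (((400.6702880859375, 212.62744140625), (127.85738372802734, 219.93724060058594), 0.038912732154130936), (157, 220, 69, 41)) [0.3995 0.2122 0.0104] [-0.0025  0.0023  0.0073]
unit 3477 (((738.1138305664062, -195.68392944335938), (182.52418518066406, 181.30657958984375), 86.89629364013672), (290, 100, 62, 60)) [ 0.7354 -0.1945  0.1129] [0.099  0.1037 0.1085]
red 421 (((613.3814086914062, -234.99911499023438), (72.57484436035156, 71.78015899658203), 86.57955932617188), (321, 159, 24, 25)) [ 0.6106 -0.2384  0.0518] [0.0388 0.0464 0.078 ]
grey 269 (((624.7617797851562, -144.1583709716797), (86.91984558105469, 78.26722717285156), 89.93489837646484), (289, 155, 29, 26)) [ 0.6262 -0.1432  0.1019] [0.0622 0.077  0.1058]
```

>>> {"fn": "apply_moves", "kwargs": {"commands": [[100, 0.6, 0.5, 0, 0.25], [100, 0.6, 0.5, 0, 0.25], [100, 0.6, 0.5, 0, 0.25], [100, 0.6, 0.5, 0, 0.25], [100, 0.6, 0.5, 0, 0.25], [100, 0.6, 0.5, 0, 0.25], [100, 0.6, 0.5, 0, 0.25], [100, 0.6, 0.5, 0, 0.25], [100, 0.6, 0.5, 0, 0.25], [100, 0.6, 0.5, 0, 0.25], [100, 0.5, 0.5, 0, 0], [100, 0, 0, 0, 0]], "newtons": 10}}

```text
clock: 1.65
position: [0.5541, -0.2696, 0.2264]
ee_rot: [-2.279, -2.161, -0.004]
force: [-0.3, -1.2, 1.2]
width: 0.999
gripper_force: 0.0
```

```bash
python3 - <<'E'
from h import *
im,d,p,s=grab("wrist");cv2.imwrite("pics/w1.png",im[:,:,::-1]);np.savez("w1.npz",im=im,P=pts(d,p,s),d=d,pos=s["position"],rot=s["ee_rot"])
R=cv2.Rodrigues(np.array(s["ee_rot"],float))[0];print(s["clock"],s["position"],R[:,1],s["joints"],p["tool_from_camera"])
E
```

```text
1.65 [ 0.55414212 -0.26955972  0.22639326] [ 9.98590329e-01 -5.30730384e-02  7.78809222e-04] [ 0.63065757  0.45404813 -0.38409284  1.57016206  0.17809244  1.15224119
  0.15616678] [[-9.85759921e-04  9.62389105e-01  2.71673036e-01  7.36274822e-02]
 [ 9.99999415e-01  1.06942100e-03 -1.59897271e-04  4.30119172e-04]
 [-4.44416242e-04  2.71672719e-01 -9.62389597e-01 -1.58997039e-01]
 [ 0.00000000e+00  0.00000000e+00  0.00000000e+00  1.00000000e+00]]
```

View pics/w1.png

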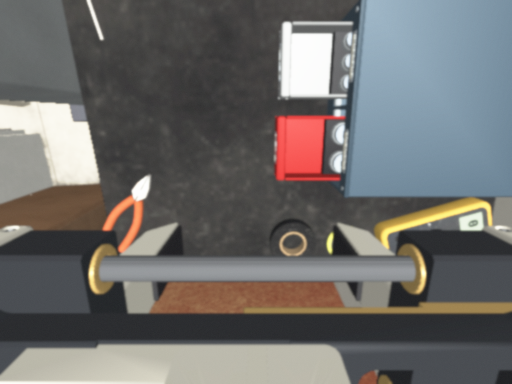

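```bash
python3 - <<'E'
from h import *
f=np.load("w1.npz");im,P=f["im"],f["P"];p=imaging.camera_params("wrist");s=dict(position=f["pos"],ee_rot=f["rot"])
hsv=cv2.cvtColor(im,cv2.COLOR_RGB2HSV);H,S,V=[hsv[...,i].astype(int) for i in range(3)]
m=((H<8)|(H>172))&(S>150)&(V>70);m[:,:265]=0;m[:, 360:]=0;m[:100]=0;m[195:]=0
cs,_=cv2.findContours(m.astype(np.uint8),0,1);c=max(cs,key=cv2.contourArea)[:,0]
r=cv2.minAreaRect(c);print(r,cv2.boxPoints(r).tolist());print(rays(cv2.boxPoints(r),p,.076,s).round(4))
t=m&(abs(P[...,2]-.076)<.006)
for row in range(120,182,6):
    cc=np.where(t[row])[0];print(row,cc.min() if len(cc) else None,len(cc),P[row,270:300:2,2].round(3))
# unit lid
u=(abs(P[...,2]-.104)<.008);cs,_=cv2.findContours(u.astype(np.uint8),0,1);c=max(cs,key=cv2.contourArea)[:,0]
l=[ (row,np.where(u[row])[0].min()) for row in range(10,190,20) if u[row].any()];q=rays([(b,a) for a,b in l],p,.104,s);print(l);print(q.round(4))
cc=[(col,np.where(u[:260,col])[0].max()) for col in range(380,500,20)];print(rays(cc,p,.104,s).round(4))
g=(abs(P[...,2]-.076)<.006);g[105:]=0;g[:,265:272]&=True
for row in range(30,98,8): 
    k=np.where(g[row,265:340])[0];print(row,k.min()+265 if len(k) else None)
E
```

```text
((309.3646545410156, 147.99717712402344), (68.00607299804688, 64.92340850830078), 1.1934894323349) [[274.6928405761719, 179.7436065673828], [276.0451354980469, 114.83426666259766], [344.0364685058594, 116.25074768066406], [342.6841735839844, 181.16009521484375]]
[[ 0.5751 -0.2665  0.076 ]
 [ 0.5791 -0.196   0.076 ]
 [ 0.6514 -0.2014  0.076 ]
 [ 0.652  -0.2724  0.076 ]]
120 276 10 [-0.     0.001  0.     0.073  0.077  0.078  0.077  0.079  0.048  0.045
  0.047  0.045  0.047  0.047  0.046]
126 276 10 [0.001 0.    0.002 0.074 0.078 0.078 0.077 0.075 0.047 0.046 0.046 0.047
 0.046 0.045 0.046]
132 277 9 [0.001 0.001 0.002 0.076 0.076 0.077 0.078 0.076 0.048 0.046 0.047 0.045
 0.045 0.047 0.046]
138 277 9 [0.    0.    0.001 0.075 0.078 0.077 0.076 0.078 0.047 0.046 0.046 0.046
 0.046 0.046 0.045]
144 278 7 [0.002 0.002 0.045 0.076 0.078 0.077 0.076 0.077 0.046 0.045 0.048 0.046
 0.047 0.046 0.047]
150 277 8 [-0.     0.001  0.055  0.075  0.077  0.076  0.078  0.077  0.046  0.046
  0.047  0.048  0.046  0.047  0.046]
156 277 8 [0.002 0.001 0.057 0.075 0.077 0.078 0.076 0.077 0.046 0.046 0.047 0
[... 402 characters left out ...]
.001 0.001 0.001
 0.001 0.002 0.001]
[(10, np.int64(356)), (30, np.int64(355)), (50, np.int64(353)), (70, np.int64(351)), (90, np.int64(350)), (110, np.int64(349)), (130, np.int64(347)), (150, np.int64(345)), (170, np.int64(343))]
[[ 0.6509 -0.1109  0.104 ]
 [ 0.6506 -0.1267  0.104 ]
 [ 0.6495 -0.1429  0.104 ]
 [ 0.6482 -0.1597  0.104 ]
 [ 0.6479 -0.1772  0.104 ]
 [ 0.6476 -0.1954  0.104 ]
 [ 0.6463 -0.2141  0.104 ]
 [ 0.6449 -0.2336  0.104 ]
 [ 0.6435 -0.2538  0.104 ]]
[[ 0.683  -0.2836  0.104 ]
 [ 0.7039 -0.2847  0.104 ]
 [ 0.7248 -0.2859  0.104 ]
 [ 0.7458 -0.287   0.104 ]
 [ 0.7667 -0.2881  0.104 ]
 [ 0.7876 -0.2893  0.104 ]]
30 281
38 281
46 281
54 281
62 280
70 280
78 280
86 280
94 280
```

>>> {"fn": "apply_moves", "kwargs": {"commands": [[38, 0.47, 0.6, 0, 0], [38, 0, 0, -0.5, 0], [38, 0, 0, -0.5, 0], [38, 0, 0, -0.5, 0], [38, 0, 0, -0.3, 0], [38, 0, 0, 0, 0], [38, 0, 0, 0, 0]], "newtons": 10}}

```text
clock: 2.58
position: [0.5805, -0.2382, 0.1199]
ee_rot: [2.286, 2.153, 0.001]
force: [0.4, 0.3, -0.0]
width: 0.385
gripper_force: 0.0
```

```bash
python3 - <<'E'
from h import *
im,d,p,s=grab("wrist");cv2.imwrite("pics/w2.png",im[:,:,::-1])
P=pts(d,p,s);hsv=cv2.cvtColor(im,cv2.COLOR_RGB2HSV);H,S,V=[hsv[...,i].astype(int) for i in range(3)]
m=((H<8)|(H>172))&(S>150)&(V>70)&(abs(P[...,2]-.076)<.005);q=P[m];print(s["clock"],s["position"],s["width"],s["force"],m.sum())
q=q[q[:,0]<.6]
for a in np.arange(-.28,-.19,.01):
    k=q[(q[:,1]>a)&(q[:,1]<a+.01)]
    if len(k)>5: print(round(a,3),len(k),np.percentile(k[:,0],[3,50,97]).round(4))
E
```

```text
2.575 [ 0.58049606 -0.23822616  0.11985294] 0.3854437664709928 [ 0.43378648  0.28605973 -0.0271748 ] 1587
-0.27 186 [0.5772 0.5875 0.5992]
-0.26 140 [0.5769 0.5811 0.5856]
-0.25 139 [0.5775 0.5821 0.5861]
-0.24 133 [0.5789 0.5828 0.5866]
-0.23 139 [0.5795 0.5834 0.5872]
-0.22 161 [0.58   0.5842 0.5885]
-0.21 187 [0.5799 0.5846 0.595 ]
-0.2 124 [0.5811 0.5893 0.5989]
```

View pics/w2.png

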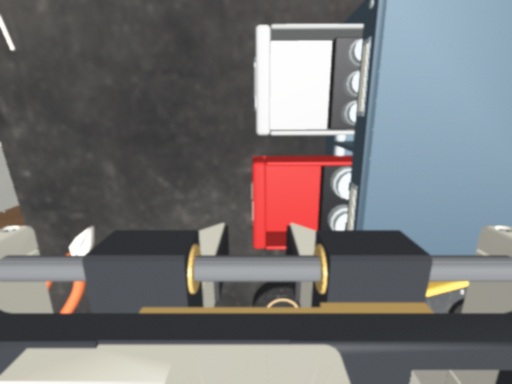

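>>> {"fn": "apply_moves", "kwargs": {"commands": [[38, 0.04, 0.07, -0.3, 0], [38, 0, 0, -0.3, 0], [38, 0, 0, -0.28, 0], [38, 0, 0, -0.2, 0], [38, 0, 0, 0, 0], [0, 0, 0, 0, 0], [0, 0, 0, 0, 0], [0, 0, 0, 0, 0], [0, 0, 0, 0, 0]], "newtons": 10}}

```text
clock: 3.75
position: [0.5825, -0.2335, 0.0543]
ee_rot: [2.286, 2.155, 0.0]
force: [-0.5, 0.1, 1.2]
width: 0.11
gripper_force: 10.0
```

>>> {"fn": "apply_moves", "kwargs": {"commands": [[0, -0.05, 0.003, 0, 0], [0, -0.05, 0.003, 0, 0], [0, -0.05, 0.003, 0, 0], [0, -0.05, 0.003, 0, 0], [0, 0, 0, 0, 0]], "newtons": 8}}

```text
clock: 4.38
position: [0.5699, -0.2328, 0.054]
ee_rot: [-2.286, -2.155, 0.001]
force: [0.0, 0.2, 2.4]
width: 0.109
gripper_force: 8.0
```

>>> {"fn": "apply_moves", "kwargs": {"commands": [[0, -0.04, 0.002, 0, 0], [0, -0.04, 0.002, 0, 0], [0, -0.04, 0.002, 0, 0], [0, 0, 0, 0, 0]]}}

```text
clock: 4.88
position: [0.5627, -0.2324, 0.0539]
ee_rot: [-2.286, -2.154, 0.001]
force: [0.7, -0.4, 2.3]
width: 0.11
gripper_force: 8.0
```

>>> {"fn": "apply_moves", "kwargs": {"commands": [[0, -0.04, 0.002, 0, 0], [0, -0.04, 0.002, 0, 0], [0, -0.04, 0.002, 0, 0]]}}

```text
clock: 5.25
position: [0.5558, -0.2321, 0.0539]
ee_rot: [2.286, 2.155, 0.0]
force: [2.8, 0.6, 2.1]
width: 0.11
gripper_force: 8.0
```

>>> {"fn": "apply_moves", "kwargs": {"commands": [[0, -0.04, 0.002, 0, 0], [0, -0.04, 0.002, 0, 0]]}}

```text
clock: 5.5
position: [0.5509, -0.2318, 0.0539]
ee_rot: [-2.286, -2.155, 0.0]
force: [1.8, -0.8, -0.1]
width: 0.105
gripper_force: 8.0
```

>>> {"fn": "apply_moves", "kwargs": {"commands": [[0, -0.04, 0.002, 0, 0], [0, -0.04, 0.002, 0, 0]]}}

```text
clock: 5.75
position: [0.5501, -0.2321, 0.0549]
ee_rot: [2.281, 2.151, 0.007]
force: [15.4, -2.0, -3.7]
width: 0.11
gripper_force: 8.0
```

>>> {"fn": "apply_moves", "kwargs": {"commands": [[0, 0.035, -0.002, 0, 0], [0, 0, 0, 0, 0]]}}

```text
clock: 6.0
position: [0.5504, -0.232, 0.0543]
ee_rot: [2.284, 2.153, 0.004]
force: [8.3, -1.0, -2.3]
width: 0.11
gripper_force: 8.0
```

>>> {"fn": "apply_moves", "kwargs": {"commands": [[0, 0, 0, -0.03, 0], [0, 0, 0, -0.03, 0], [0, 0, 0, 0, 0]]}}

```text
clock: 6.38
position: [0.5494, -0.2319, 0.0505]
ee_rot: [2.285, 2.154, 0.002]
force: [6.2, -0.6, -0.0]
width: 0.117
gripper_force: 8.0
```

>>> {"fn": "apply_moves", "kwargs": {"commands": [[0, 0, 0, -0.03, 0], [0, 0, 0, -0.03, 0], [0, 0, 0, -0.03, 0], [0, 0, 0, 0, 0]]}}

```text
clock: 6.88
position: [0.5476, -0.2315, 0.0445]
ee_rot: [-2.285, -2.154, 0.001]
force: [0.5, -0.1, 1.7]
width: 0.125
gripper_force: 8.4
```

```bash
cat > tilt.py <<'E'
from h import *
import sys
im,d,p,s=grab("wrist");cv2.imwrite(f"pics/{sys.argv[1]}.png",im[:,:,::-1])
P=pts(d,p,s);hsv=cv2.cvtColor(im,cv2.COLOR_RGB2HSV);H,S,V=[hsv[...,i].astype(int) for i in range(3)]
m=((H<8)|(H>172))&(S>140)&(V>60)&(P[...,2]>0)&(P[...,2]<.12);m=cv2.erode(m.astype(np.uint8),np.ones((3,3)))>0
Q=(P[m]-[.6437,-.2353,0]);c,sn=.9986,-.0535
X=Q[:,0]*c+Q[:,1]*sn;Y=-Q[:,0]*sn+Q[:,1]*c;Z=Q[:,2]
print(s["position"],s["width"],s["force"],m.sum())
t=X<0
for a in np.arange(-.14,0.01,.008):
    for lo,hi in((-.045,-.028),(-.02,.02),(.026,.045)):
        k=(X>a)&(X<a+.008)&(Y>lo)&(Y<hi)
        print(round(a+.004,3) if lo<-.04 else "", k.sum(), np.percentile(Z[k],[10,50,90]).round(4) if k.sum()>8 else None,end=" | ")
    print()
E
python3 tilt.py w3
```

```text
[ 0.54755093 -0.23154456  0.04452272] 0.12541603428697143 [ 0.52788732 -0.11504087  1.68387035] 8337
-0.136 0 None |  0 None |  0 None | 
-0.128 0 None |  0 None |  0 None | 
-0.12 0 None |  0 None |  0 None | 
-0.112 0 None |  0 None |  0 None | 
-0.104 11 [0.0657 0.0662 0.0666] |  73 [0.0653 0.0659 0.0668] |  32 [0.0652 0.0658 0.0667] | 
-0.096 93 [0.0658 0.0666 0.0672] |  539 [0.0659 0.0667 0.0675] |  404 [0.0474 0.066  0.0673] | 
-0.088 92 [0.0521 0.0614 0.0662] |  260 [0.036  0.0374 0.0639] |  281 [0.0427 0.0609 0.0677] | 
-0.08 0 None |  255 [0.0365 0.0373 0.0382] |  271 [0.0449 0.0619 0.0686] | 
-0.072 0 None |  329 [0.0373 0.0381 0.0389] |  274 [0.0453 0.0618 0.0693] | 
-0.064 0 None |  331 [0.0381 0.0389 0.0398] |  291 [0.0455 0.0635 0.0701] | 
-0.056 0 None |  321 [0.0388 0.0397 0.0405] |  286 [0.0462 0.0639 0.0708] | 
-0.048 0 None |  323 [0.0396 0.0404 0.0413] |  281 [0.0471 0.0642 0.0717] | 
-0.04 0 None |  97 [0.0402 0.041  0.0437] |  261 [0.0469 0.0632 0.0724] | 
-0.032 0 None |  0 None |  261 [0.0477 0.0639 0.073 ] | 
-0.024 22 [0.067  0.0699 0.0718] |  0 None |  278 [0.0512 0.0667 0.074 ] | 
-0.016 135 [0.065  0.0686 0.0718] |  0 None |  286 [0.05   0.0672 0.0749] | 
-0.008 201 [0.0602 0.0657 0.071 ] |  0 None |  278 [0.0504 0.0665 0.0757] | 
0.0 142 [0.0607 0.0679 0.0715] |  0 None |  283 [0.0536 0.0692 0.0766] | 
0.008 68 [0.0685 0.0707 0.0723] |  0 None |  237 [0.0542 0.0694 0.0771] |
```

>>> {"fn": "apply_moves", "kwargs": {"commands": [[0, -0.008, 0, -0.03, 0], [0, -0.008, 0, -0.03, 0], [0, 0, 0, -0.02, 0], [0, 0, 0, 0, 0]]}}

```text
clock: 7.42
position: [0.5472, -0.2316, 0.0399]
ee_rot: [-2.286, -2.155, 0.001]
force: [-0.8, 0.6, 3.6]
width: 0.133
gripper_force: 8.6
```

```bash
python3 tilt.py w4 | awk 'NR==1||NR>5' | cut -d'|' -f1,2,3 | head -14
```

```text
[ 0.54715338 -0.23164018  0.03994597] 0.13303954100692633 [-0.78008522  0.63174649  3.61786517] 8561
-0.104 20 [0.0612 0.0618 0.0626] |  149 [0.0609 0.0616 0.0624] |  55 [0.0609 0.0616 0.0624] 
-0.096 96 [0.0592 0.0621 0.0629] |  552 [0.0605 0.0621 0.063 ] |  399 [0.0435 0.0612 0.0629] 
-0.088 103 [0.0455 0.0559 0.0619] |  263 [0.0321 0.0332 0.0511] |  281 [0.0378 0.0563 0.0639] 
-0.08 0 None |  247 [0.0326 0.0335 0.0345] |  275 [0.0406 0.0577 0.065 ] 
-0.072 0 None |  319 [0.0338 0.0346 0.0356] |  287 [0.0416 0.0591 0.0661] 
-0.064 0 None |  341 [0.0349 0.0358 0.0367] |  266 [0.0424 0.0615 0.0673] 
-0.056 0 None |  339 [0.036  0.037  0.0379] |  297 [0.0437 0.0616 0.0685] 
-0.048 0 None |  338 [0.0372 0.0381 0.0391] |  286 [0.045  0.062  0.0696] 
-0.04 0 None |  94 [0.0381 0.0391 0.0413] |  264 [0.0453 0.0621 0.0706] 
-0.032 0 None |  0 None |  290 [0.0458 0.0629 0.0717] 
-0.024 10 [0.0657 0.0662 0.0675] |  0 None |  319 [0.0487 0.0657 0.073 ] 
-0.016 94 [0.063  0.0656 0.0675] |  0 None |  327 [0.0489 0.0669 0.0741] 
-0.008 171 [0.0583 0.0629 0.0675] |  0 None |  317 [0.0501 0.067  0.0754]
```

View pics/w4.png

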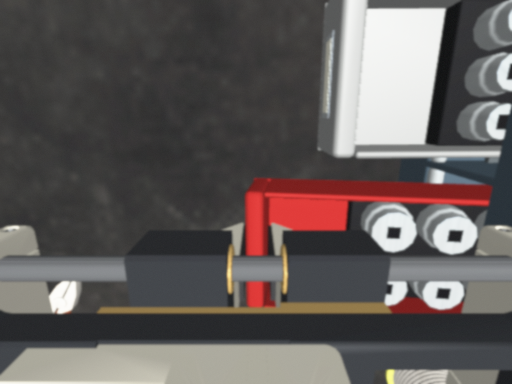

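>>> {"fn": "apply_moves", "kwargs": {"commands": [[0, 0, 0, -0.02, 0], [0, -0.04, 0.002, -0.018, 0], [0, -0.04, 0.002, -0.018, 0], [0, 0, 0, 0, 0]]}}

```text
clock: 7.98
position: [0.5424, -0.2316, 0.0367]
ee_rot: [-2.286, -2.155, 0.0]
force: [-0.4, -0.0, 2.9]
width: 0.137
gripper_force: 8.6
```

```bash
python3 tilt.py w5 | awk 'NR==1||NR>5' | cut -d'|' -f2,3 | head -12
```

```text
[ 0.5424403  -0.23155698  0.03673732] 0.13715892360342344 [-0.35842773 -0.00338409  2.86345436] 8719
  491 [0.0579 0.0589 0.0598] |  276 [0.0502 0.0585 0.0598] 
  393 [0.0354 0.0528 0.0593] |  315 [0.0368 0.0557 0.0602] 
  251 [0.0291 0.03   0.031 ] |  270 [0.0382 0.0552 0.0616] 
  314 [0.0305 0.0314 0.0325] |  274 [0.0381 0.0555 0.063 ] 
  336 [0.0318 0.0327 0.0336] |  271 [0.0385 0.057  0.0643] 
  334 [0.0332 0.0342 0.0351] |  296 [0.04   0.0583 0.0656] 
  316 [0.0345 0.0354 0.0363] |  276 [0.0437 0.0599 0.0669] 
  243 [0.0357 0.0366 0.0376] |  290 [0.0428 0.0587 0.068 ] 
  0 None |  296 [0.0451 0.0613 0.0696] 
  0 None |  310 [0.0449 0.0619 0.0711] 
  0 None |  323 [0.0465 0.0639 0.0724]
```

>>> {"fn": "apply_moves", "kwargs": {"commands": [[0, -0.04, 0.002, -0.012, 0], [0, -0.04, 0.002, -0.012, 0], [0, -0.04, 0.002, -0.012, 0], [0, -0.04, 0.002, -0.01, 0], [0, -0.04, 0.002, -0.008, 0], [0, -0.04, 0.002, -0.007, 0], [0, 0, 0, 0, 0]]}}

```text
clock: 8.9
position: [0.5277, -0.2307, 0.033]
ee_rot: [-2.286, -2.154, 0.001]
force: [-0.5, 1.1, 1.7]
width: 0.142
gripper_force: 8.7
```

```bash
python3 tilt.py w6 | awk 'NR==1||NR>3' | cut -d'|' -f1,2,3 | head -14
```

```text
[ 0.52765207 -0.23074489  0.03297046] 0.14233384740730837 [-0.45518008  1.06626198  1.67243612] 8871
-0.12 65 [0.0539 0.0551 0.0558] |  415 [0.054  0.055  0.0558] |  197 [0.0528 0.0546 0.0558] 
-0.112 161 [0.0409 0.051  0.0555] |  463 [0.036  0.0523 0.0558] |  383 [0.0315 0.0523 0.0559] 
-0.104 8 None |  229 [0.0253 0.0261 0.0271] |  274 [0.0332 0.0505 0.0578] 
-0.096 0 None |  288 [0.0267 0.0275 0.0286] |  275 [0.033  0.0504 0.059 ] 
-0.088 0 None |  336 [0.028  0.029  0.0299] |  291 [0.036  0.0533 0.0607] 
-0.08 0 None |  299 [0.0295 0.0304 0.0314] |  288 [0.0371 0.0546 0.0621] 
-0.072 0 None |  312 [0.031  0.032  0.0329] |  296 [0.0389 0.0561 0.0636] 
-0.064 0 None |  272 [0.0324 0.0333 0.0343] |  313 [0.0396 0.0576 0.0649] 
-0.056 0 None |  0 None |  307 [0.0418 0.0579 0.0662] 
-0.048 0 None |  0 None |  294 [0.0415 0.0586 0.0676] 
-0.04 18 [0.059  0.0597 0.0609] |  0 None |  348 [0.0439 0.062  0.0692] 
-0.032 98 [0.0549 0.058  0.0605] |  0 None |  344 [0.0459 0.0622 0.0706] 
-0.024 110 [0.0534 0.0571 0.0603] |  0 None |  326 [0.0468 0.0653 0.0722]
```

>>> {"fn": "apply_moves", "kwargs": {"commands": [[0, -0.067, 0.0036, -0.012, 0], [0, -0.067, 0.0036, -0.012, 0], [0, -0.067, 0.0036, -0.012, 0], [0, -0.067, 0.0036, -0.012, 0], [0, -0.067, 0.0036, -0.012, 0], [0, -0.067, 0.0036, -0.012, 0], [0, -0.067, 0.0036, -0.012, 0], [0, -0.067, 0.0036, -0.012, 0], [0, 0, 0, 0, 0]]}}

```text
clock: 10.07
position: [0.4951, -0.229, 0.0271]
ee_rot: [-2.286, -2.154, 0.002]
force: [-0.8, -0.4, 0.1]
width: 0.144
gripper_force: 8.5
```

```bash
sed -i 's/np.arange(-.14,/np.arange(-.18,/' tilt.py; python3 tilt.py w7 | awk 'NR==1||NR>2' | cut -d'|' -f1,2,3 | head -16
```

```text
[ 0.49510114 -0.22901964  0.02712258] 0.14367740549755698 [-0.84829851 -0.41544604  0.10103328] 8912
-0.168 0 None |  0 None |  0 None 
-0.16 0 None |  0 None |  0 None 
-0.152 76 [0.0482 0.049  0.05  ] |  462 [0.0482 0.0491 0.05  ] |  251 [0.0419 0.0489 0.0499] 
-0.144 172 [0.0345 0.0444 0.0493] |  394 [0.0276 0.0458 0.0499] |  354 [0.0257 0.0454 0.0506] 
-0.136 8 None |  237 [0.0195 0.0205 0.0214] |  271 [0.0278 0.0444 0.0519] 
-0.128 0 None |  305 [0.0208 0.0218 0.0228] |  259 [0.029  0.0466 0.0533] 
-0.12 0 None |  335 [0.0222 0.0232 0.0243] |  299 [0.0302 0.0478 0.055 ] 
-0.112 0 None |  325 [0.0238 0.0247 0.0257] |  303 [0.0314 0.0488 0.0564] 
-0.104 0 None |  319 [0.0252 0.0262 0.0272] |  293 [0.0337 0.052  0.0577] 
-0.096 0 None |  262 [0.0265 0.0274 0.0287] |  269 [0.0334 0.0502 0.0592] 
-0.088 0 None |  0 None |  295 [0.0355 0.0522 0.0604] 
-0.08 0 None |  0 None |  315 [0.0376 0.0541 0.062 ] 
-0.072 20 [0.053  0.0544 0.0551] |  0 None |  347 [0.0384 0.056  0.0634] 
-0.064 101 [0.0493 0.0524 0.0548] |  0 None |  329 [0.0404 0.0576 0.0648] 
-0.056 98 [0.0478 0.0509 0.0543] |  0 None |  366 [0.0404 0.0584 0.0664]
```

>>> {"fn": "apply_moves", "kwargs": {"commands": [[0, 0, 0, 0.07, 0], [0, 0, 0, 0.07, 0], [0, 0, 0, 0.07, 0], [0, 0, 0, 0.07, 0], [0, 0, 0, 0.07, 0], [0, 0, 0, 0.07, 0], [0, 0, 0, 0.02, 0], [0, 0, 0, 0, 0]]}}

```text
clock: 11.12
position: [0.4963, -0.2291, 0.0539]
ee_rot: [2.286, 2.155, 0.0]
force: [1.3, 0.5, -0.1]
width: 0.111
gripper_force: 8.0
```

```bash
python3 tilt.py w8 | awk 'NR==1||NR>3' | cut -d'|' -f1,2,3 | head -16
```

```text
[ 0.4962742  -0.22905899  0.05386204] 0.11062748420337132 [ 1.29549736  0.49523078 -0.10980358] 9221
-0.16 0 None |  0 None |  0 None 
-0.152 45 [0.0744 0.0752 0.0758] |  286 [0.0743 0.0751 0.076 ] |  166 [0.0537 0.0746 0.0759] 
-0.144 107 [0.066  0.0748 0.0759] |  405 [0.0455 0.0751 0.076 ] |  360 [0.0521 0.0732 0.0757] 
-0.136 1 None |  260 [0.0437 0.0444 0.0452] |  259 [0.0518 0.0689 0.0756] 
-0.128 0 None |  297 [0.0438 0.0447 0.0455] |  260 [0.0518 0.0692 0.0755] 
-0.12 0 None |  302 [0.044  0.0447 0.0455] |  258 [0.0513 0.0686 0.0757] 
-0.112 0 None |  330 [0.044  0.0448 0.0455] |  256 [0.0516 0.0676 0.0757] 
-0.104 0 None |  327 [0.0441 0.0449 0.0456] |  260 [0.051  0.0691 0.0759] 
-0.096 0 None |  240 [0.0443 0.045  0.0461] |  238 [0.0507 0.0677 0.076 ] 
-0.088 0 None |  0 None |  224 [0.0525 0.068  0.076 ] 
-0.08 0 None |  0 None |  248 [0.0514 0.0676 0.0761] 
-0.072 117 [0.0699 0.0743 0.0762] |  0 None |  270 [0.0512 0.0694 0.0764] 
-0.064 215 [0.0658 0.0719 0.0762] |  0 None |  246 [0.0509 0.0671 0.0762] 
-0.056 266 [0.0615 0.0695 0.076 ] |  0 None |  250 [0.0513 0.0681 0.0765] 
-0.048 177 [0.0658 0.0722 0.0762] |  0 None |  256 [0.0513 0.0696 0.0766]
```

>>> {"fn": "apply_moves", "kwargs": {"commands": [[0, 0, 0, 0, 0], [0, 0, 0, 0, 0], [0, 0, 0, 0.02, 0], [0, -0.1, 0.0053, 0, 0], [0, -0.1, 0.0053, 0, 0], [0, -0.1, 0.0053, 0, 0], [0, -0.1, 0.0053, 0, 0], [0, -0.1, 0.0053, 0, 0], [0, -0.1, 0.0053, 0, 0], [0, -0.1, 0.0053, 0, 0], [0, -0.1, 0.0053, 0, 0], [0, 0, 0, 0, 0]], "newtons": 50}}

```text
clock: 12.68
position: [0.4475, -0.2265, 0.0549]
ee_rot: [-2.286, -2.154, 0.001]
force: [-0.6, -0.4, -2.9]
width: 0.104
gripper_force: 50.0
```

```bash
sed -i 's/np.arange(-.18,/np.arange(-.21,/' tilt.py; python3 tilt.py w9 | awk 'NR==1||NR>1' | cut -d'|' -f1,2,3 | head -25; python3 -c "
from h import *
im=grab('scene')[0];cv2.imwrite('pics/s2.png',cv2.resize(im[80:300,200:460,::-1],None,fx=2,fy=2))"
```

```text
[ 0.44748997 -0.2265487   0.05493941] 0.10391854238996669 [-0.5993715  -0.43261011 -2.88845106] 9039
-0.206 0 None |  0 None |  0 None 
-0.198 76 [0.0756 0.0762 0.0772] |  426 [0.0757 0.0765 0.0772] |  323 [0.0558 0.0755 0.077 ] 
-0.19 51 [0.0702 0.0756 0.0766] |  329 [0.045  0.0749 0.0768] |  313 [0.052  0.0725 0.0766] 
-0.182 0 None |  267 [0.0447 0.0455 0.0462] |  249 [0.0516 0.0693 0.0765] 
-0.174 0 None |  309 [0.0447 0.0454 0.0462] |  246 [0.0531 0.0703 0.0765] 
-0.166 0 None |  348 [0.0446 0.0454 0.0462] |  257 [0.052  0.0699 0.0764] 
-0.158 0 None |  340 [0.0446 0.0455 0.0462] |  237 [0.0532 0.0711 0.0764] 
-0.15 0 None |  351 [0.0446 0.0454 0.0461] |  252 [0.0515 0.0683 0.0765] 
-0.142 0 None |  92 [0.0446 0.0455 0.0479] |  236 [0.0516 0.0692 0.0764] 
-0.134 0 None |  0 None |  233 [0.0523 0.0678 0.0764] 
-0.126 20 [0.0726 0.0752 0.0765] |  0 None |  210 [0.0514 0.0657 0.0762] 
-0.118 166 [0.0686 0.0733 0.0762] |  0 None |  247 [0.0524 0.0694 0.0763] 
-0.11 232 [0.0638 0.0709 0.076 ] |  0 None |  231 [0.0514 0.0682 0.0762] 
-0.102 256 [0.061  0.0703 0.076 ] |  0 None |  237 [0.0518 0.0683 0.0764] 
-0.094 160 [0.0687 0.0734 0.0764] |  0 None |  243 [0.052  0.0685 0.0764] 
-0.086 173 [0.0668 0.0723 0.0762] |  0 None |  237 [0.0517 0.069  0.0764] 
-0.078 199 [0.0623 0.069  0.0755] |  0 None |  251 [0.0515 0.0686 0.0763] 
-0.07 83 [0.0587 0.0628 0.0666] |  0 None |  242 [0.0527 0.0699 0.0763] 
-0.062 0 None |  0 None |  135 [0.0503 0.061  0.0709] 
-0.054 0 None |  0 None |  75 [0.0489 0.0561 0.0618] 
-0.046 0 None |  0 None |  31 [0.0481 0.0503 0.0541] 
-0.038 0 None |  0 None |  0 None 
-0.03 0 None |  0 None |  0 None 
-0.022 0 None |  0 None |  0 None
```

View pics/s2.png

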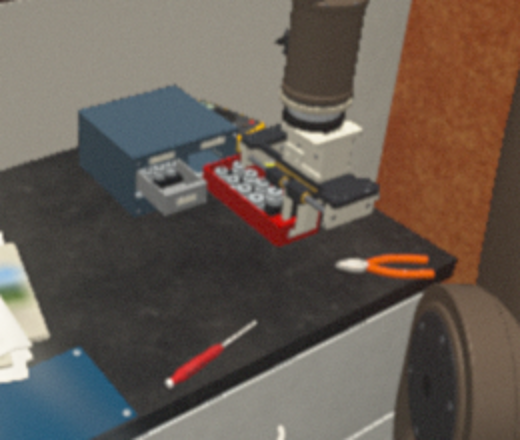

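>>> {"fn": "apply_moves", "kwargs": {"commands": [[0, 0, 0, 0.15, 0], [0, 0, 0, 0.3, 0], [0, 0, 0, 0.3, 0], [0, 0, 0, 0.3, 0], [0, 0, 0, 0.3, 0], [0, 0, 0, 0.25, 0], [0, 0, 0.15, 0.15, 0.1], [0, 0, 0.3, 0, 0.15], [0, 0, 0.35, 0, 0.2], [0, 0, 0.35, 0, 0.2], [0, 0, 0.35, 0, 0.2], [0, 0, 0.35, 0, 0.2]]}}

```text
clock: 14.28
position: [0.4474, -0.1133, 0.1594]
ee_rot: [-1.637, -2.68, 0.0]
force: [0.6, 0.5, -2.5]
width: 0.105
gripper_force: 50.0
```

>>> {"fn": "apply_moves", "kwargs": {"commands": [[0, -0.06, 0.35, 0, 0.2], [0, -0.06, 0.35, 0, 0.2], [0, -0.06, 0.35, 0, 0.2], [0, -0.06, 0.35, 0, 0.2], [0, -0.06, 0.35, 0, 0.2], [0, -0.06, 0.35, 0, 0.2], [0, -0.06, 0.35, 0, 0.2], [0, -0.06, 0.35, 0, 0.2], [0, -0.06, 0.35, 0, 0.2], [0, -0.06, 0.3, 0, 0.2], [0, -0.06, 0.2, 0, 0.15], [0, 0, 0, 0, 0.05]]}}

```text
clock: 15.78
position: [0.4082, 0.1045, 0.1599]
ee_rot: [-0.001, -3.141, -0.0]
force: [-0.6, 0.0, -2.5]
width: 0.104
gripper_force: 50.0
```

```bash
python3 - <<'E'
from h import *
s=observe();R=cv2.Rodrigues(np.array(s["ee_rot"],float))[0];print(s["clock"],s["position"],np.degrees(np.arctan2(R[1,1],R[0,1])),s["width"],s["force"],s["joints"].round(2))
im,d,p,s=grab("top");P=pts(d,p);cv2.imwrite("pics/t2.png",im[:,:,::-1])
E
```

```text
15.775 [0.40815438 0.10445042 0.15993655] 89.96126757839187 0.10413487179497657 [-0.6470023   0.04084339 -2.54173798] [ 0.39  0.32 -0.93  2.07  0.33  0.9   0.85]
```

View pics/t2.png

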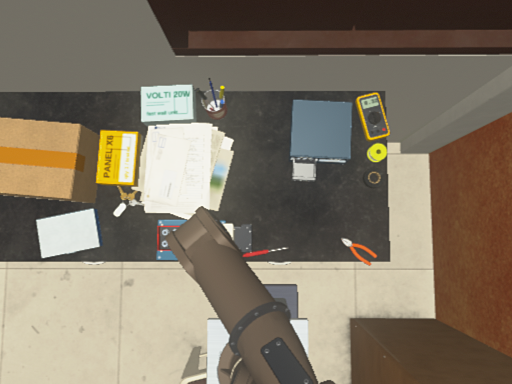

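>>> {"fn": "apply_moves", "kwargs": {"commands": [[0, -0.1, 0.38, 0, 0], [0, 0, 0, -0.3, 0], [0, 0, 0, -0.4, 0], [0, 0, 0, -0.4, 0], [0, 0, 0, -0.4, 0], [0, 0, 0, -0.3, 0], [0, 0, 0, -0.2, 0], [0, 0, 0, -0.1, 0], [0, 0, 0, 0, 0]]}}

```text
clock: 16.95
position: [0.4026, 0.1262, 0.0339]
ee_rot: [-0.008, -3.141, 0.0]
force: [-0.4, 0.4, -3.2]
width: 0.105
gripper_force: 50.0
```

```bash
cat > pl.py <<'E'
from h import *
for n in("wrist","scene"):
    im,d,p,s=grab(n);P=pts(d,p,s)
    if n=="wrist":print(s["position"],s["force"])
    hsv=cv2.cvtColor(im,cv2.COLOR_RGB2HSV);H,S,V=[hsv[...,i].astype(int) for i in range(3)]
    m=((H<8)|(H>172))&(S>140)&(V>60)&(P[...,0]>.3)&(P[...,0]<.5)&(P[...,1]>.09)&(P[...,1]<.35)&(P[...,2]>.003);m=cv2.erode(m.astype(np.uint8),np.ones((2,2)))>0
    q=P[m];z=np.percentile(q[:,2],97);t=q[q[:,2]>z-.005]
    print(n,len(q),z,np.percentile(t,[2,98],axis=0).round(4).tolist())
    for y in np.arange(.1,.33,.02):
        k=t[abs(t[:,1]-y)<.01];k2=q[abs(q[:,1]-y)<.01]
        if len(k)>5:print(round(y,2),len(k),np.percentile(k[:,0],[2,98]).round(4),k[:,2].mean().round(4),np.percentile(k2[:,2],3).round(4))
    b=(H>95)&(H<115)&(S>90)&(P[...,1]>.08)&(P[...,1]<.34)&(P[...,0]>.32)&(P[...,0]<.48)&(P[...,2]<.01)
    print("mat",np.percentile(P[b],[.5,99.5],axis=0).round(4).tolist())
E
python3 pl.py
```

```text
[0.40261002 0.12618295 0.03393466] [-0.41476932  0.35895889 -3.18888872]
wrist 9611 0.05625149231220949 [[0.3668, 0.1229, 0.0516], [0.4358, 0.2513, 0.1065]]
0.12 1353 [0.33  0.434] 0.0616 0.0391
0.14 522 [0.3667 0.4348] 0.0586 0.0235
0.16 297 [0.3669 0.3703] 0.0565 0.0235
0.18 263 [0.3669 0.3696] 0.0546 0.0235
0.2 410 [0.3671 0.4363] 0.0544 0.031
0.22 515 [0.3673 0.4364] 0.0543 0.0324
0.24 451 [0.3673 0.4364] 0.0543 0.0315
0.26 95 [0.3673 0.37  ] 0.0544 0.0304
mat [[0.3341, 0.1061, 0.0021], [0.4022, 0.2979, 0.0056]]
scene 601 0.054737286654089834 [[0.3657, 0.1236, 0.05], [0.3955, 0.252, 0.0561]]
0.12 36 [0.3661 0.4002] 0.0537 0.0254
0.14 30 [0.3655 0.3852] 0.0528 0.0217
0.16 15 [0.366  0.3696] 0.0529 0.0213
0.18 9 [0.3663 0.3702] 0.0545 0.0246
0.22 6 [0.3668 0.368 ] 0.0515 0.025
0.24 12 [0.3663 0.3689] 0.0511 0.0251
mat [[0.3338, 0.1053, -0.0004], [0.4233, 0.3243, 0.0057]]
```

>>> {"fn": "apply_moves", "kwargs": {"commands": [[0, -0.03, 0.04, -0.1, 0], [0, 0, 0, -0.1, 0], [0, 0, 0, -0.05, 0], [0, 0, 0, -0.03, 0], [0, 0, 0, 0, 0]]}}

```text
clock: 17.68
position: [0.4007, 0.1287, 0.0171]
ee_rot: [-0.008, -3.141, -0.0]
force: [0.9, -0.9, -3.2]
width: 0.103
gripper_force: 50.0
```

>>> {"fn": "apply_moves", "kwargs": {"commands": [[0, 0, 0, -0.015, 0], [0, 0, 0, -0.015, 0], [0, 0, 0, 0, 0]]}}

```text
clock: 18.05
position: [0.4009, 0.1287, 0.0163]
ee_rot: [0.007, 3.14, -0.001]
force: [-5.5, -2.6, 19.5]
width: 0.106
gripper_force: 50.0
```

>>> {"fn": "apply_moves", "kwargs": {"commands": [[0, 0, 0, 0.013, 0], [0, 0, 0, 0, 0]]}}

```text
clock: 18.3
position: [0.4009, 0.1288, 0.0164]
ee_rot: [0.008, 3.141, 0.0]
force: [-1.7, -0.6, 5.5]
width: 0.104
gripper_force: 50.0
```

>>> {"fn": "apply_moves", "kwargs": {"commands": [[14, 0, 0, 0, 0], [20, 0, 0, 0, 0], [30, 0, 0, 0, 0], [35, 0, 0, 0, 0], [35, 0, 0, 0.15, 0], [35, 0, 0, 0.3, 0], [35, 0, 0, 0.5, 0], [35, 0, 0, 0.6, 0], [35, 0, 0, 0.6, 0], [35, 0, 0, 0, 0]], "newtons": 5}}

```text
clock: 19.55
position: [0.4021, 0.1294, 0.1477]
ee_rot: [0.008, 3.137, 0.001]
force: [-0.3, 1.2, -0.0]
width: 0.347
gripper_force: 0.0
```

>>> {"fn": "apply_moves", "kwargs": {"commands": [[35, 0, -0.5, 0.2, 0], [35, 0, -0.7, 0, 0], [35, 0, -0.7, 0, 0], [35, 0, -0.7, 0, 0], [35, 0, -0.5, 0, 0], [35, 0, 0, 0, 0]]}}

```text
clock: 20.3
position: [0.3999, -0.0594, 0.1565]
ee_rot: [-0.014, -3.14, 0.0]
force: [-1.2, 0.1, 0.2]
width: 0.35
gripper_force: 0.0
```

```bash
python3 pl.py; python3 - <<'E'
from h import *
a=grab("scene")[0];cv2.imwrite("pics/s3.png",a[:,:,::-1])
im,d,p,s=grab("top");P=pts(d,p);hsv=cv2.cvtColor(im,cv2.COLOR_RGB2HSV);H,S,V=[hsv[...,i].astype(int) for i in range(3)]
m=((H<8)|(H>172))&(S>140)&(V>60);m[:,:150]=0;m[:,236:]=0;print(rect(m,p,.037))
o=np.load("top0.npz")["im"];dd=np.abs(o.astype(int)-im).sum(2)
for n,(x0,y0,x1,y1) in dict(grey=(288,155,318,185),pliers=(338,232,380,268)).items():print(n,(dd[y0:y1,x0:x1]>90).sum())
E
```

```text
[ 0.39990952 -0.05944215  0.15645896] [-1.24551415  0.11919316  0.1629606 ]
wrist 3346 0.038597225141954336 [[0.3657, 0.1231, 0.034], [0.4346, 0.203, 0.039]]
0.12 563 [0.3667 0.4314] 0.0372 0.0113
0.14 260 [0.3657 0.4343] 0.0375 0.0218
0.16 127 [0.3654 0.4345] 0.0372 0.0057
0.18 141 [0.3655 0.4349] 0.037 0.0057
0.2 81 [0.3656 0.4351] 0.0368 0.0208
mat [[0.3337, 0.1045, 0.0002], [0.4649, 0.2354, 0.0059]]
scene 744 0.037220946620065976 [[0.3635, 0.1265, 0.0328], [0.4304, 0.2468, 0.0385]]
0.12 38 [0.3653 0.4273] 0.0366 0.011
0.14 68 [0.3647 0.4326] 0.0354 0.0041
0.16 17 [0.3634 0.3678] 0.0359 0.0037
0.18 8 [0.3652 0.3667] 0.0364 0.0048
0.2 6 [0.3634 0.3665] 0.0341 0.0075
0.22 7 [0.3632 0.366 ] 0.0343 0.0071
0.24 9 [0.3636 0.3661] 0.0343 0.0095
mat [[0.334, 0.1035, -0.0005], [0.4284, 0.324, 0.0058]]
(((402.4750671386719, 176.64723205566406), (65.49620819091797, 111.0834732055664), 0.053071029484272), (183, 229, 36, 22))
grey 0
pliers 0
```

View pics/s3.png

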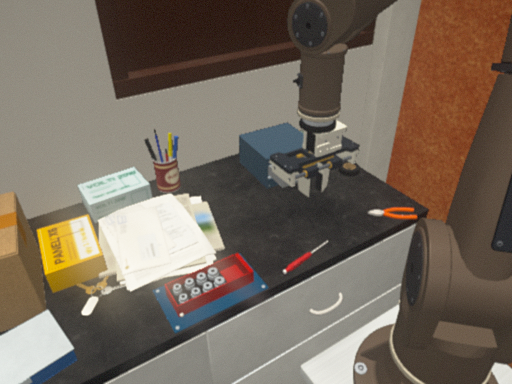

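```bash
python3 -c "
from cell import arm;print(arm.sign_off())"
```

```text
the job is handed in; nothing more can be done
None
```

The red tray is out of the drawer unit and lying flat in the middle of the blue mat. Its catch met the stop at about 15 N of pull, was tipped over it and slid out without resistance. The grey tray and pliers show no change in the images, the red screwdriver looks undisturbed by eye, and I handed the job in just after 20 s on the clock.

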